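# Make up two medicine kits from the stock

## Robot

A 6-joint arm with a two-finger parallel gripper is mounted at the origin on a cart in front of the work surface, level with it; the furniture and walls round the work are solid. World frame = base frame: x ahead of the robot, y to its left, z up, the work surface at z = 0. Lengths are in m, angles in degrees, forces in N, time in s.
With the tool pointing down it reaches from about 0.3 to 0.775 m from the base axis. Payload 14.6 kg.
Tool frame: the origin (TCP) lies midway between the tips of the shut fingers; the grasp point (between the pads) lies 19 mm behind it; z points along the fingers, y is the line along which they close (so a half turn about z gives the same grasp; the last joint's range is limited). The gripper opens to 94 mm and grips with 3 to 60 N. Pads are 16 mm wide; open, the fingers measure 119 mm over their backs; the gripper's body (75 mm by 177 mm) begins 78 mm behind the grasp point.
Start: joints at [-69.706, 17.183, 87.147, -0, 75.671, -3.816], TCP at [0.225, -0.502, 0.185] pointing down, gripper open.
Joint ranges: [-173.82, 173.82], [-45.26, 126.66], [13.44, 144.39], [-59.66, 239.66], [0, 175.72], [-146.38, 146.38]. Speed limits (degrees/s): [127.2, 127.2, 147.25, 180, 180, 180].

## Interface

Orientations are given as a 3x3 rotation matrix whose columns are the frame's x, y, z axes.
In Python, from station import get_state, snapshot, finish_job, recognise, silhouettes, pinpoint gives the robot as it stands.
- The arm moves only by the shell command python3 -m creep 'ROWS' [FORCE]. ROWS is JSON, one flat list of numbers, 7 for each row, row after row: the turn, a rotation vector about the tool's x, y, z in degrees, then the shift along the tool's x, y, z in cm, then the finger opening in cm, from 0 to 9.4. In form: [rx, ry, rz, dx, dy, dz, claw, rx, ry, rz, dx, dy, dz, claw, ...]. A call has exactly 8 rows; each row is the pose to reach, as a shift and turn from the pose commanded when the call began, along the tool's axes at that moment; what a row does not reach only later rows make up. A row lasts 1/10 s, in which the tool goes at most 50 mm and 8.59 degrees, less where a joint would pass 70% of its speed; a pose out of reach is approached as far as the arm can. A call with a gripper value outside its range is refused whole. The fingers move at their own pace and stop on an object; FORCE is the grip in N (left out, the last holds). Time passes only in rows, so rows that repeat a pose let the fingers close, or fill a call up. It gives the time, the measured TCP pose, the force, the opening and the grip force at its end, in the units of the state.
- get_state(): the state, without advancing time (a new reading comes with each control period).
- snapshot(name): name is "scene" or "top" or "wrist"; returns a dict with "pixels" (420x560x3 uint8, red, green, blue), "range_z" (420x560 float32, m along the optical axis (not along the pixel's ray), 0 where there is no reading), "fovy" (degrees; the focal length in pixels is half the picture's height over the tangent of half this angle, whatever the lens; pixels are square), "cx", "cy" (the principal point, pixels), "D" ([k1, k2, p1, p2, k3] as OpenCV has them; the pictures are not rectified), "cam_to_world" (4x4, takes a point from camera to world coordinates); the wrist camera has in their place "tool_from_camera" (4x4, takes a point from camera to tool coordinates, whose origin is the TCP and whose axes are the flange's). Camera axes: x right, y down, z forward; pixel columns grow to the right and rows downward; lengths in m; the calibration is good to about 2 mm. A picture is of the moment at which its call begins: read the wrist's pose just before it.
- finish_job(): hands the job in; it is judged then, once.
Trained networks look in a picture, given as the dict that the camera call returned (one of the last four; its "shot" number tells which), for a name from the list of things; names that differ only in an ending like _2 or _b are one class to them, and where a whole thing is asked for, a point or a joint stands for the part that bears it (a point fixed in the world has none). Each returns a list of dicts, best first, with "confidence" (0 to 1); they miss things now and then, are a little off and sometimes report something else, mostly with a low value. They report only what shows in the picture. A call takes as long as a camera call. They do not tell look-alikes from the thing itself.
- recognise(picture, name): "centre" ([column, row] as shares, 0 to 1, of the picture: columns of its width, rows of its height, amid what is visible of it).
- silhouettes(picture, name): "pixels" (420x560 bool, what is visible of it) and "centre" ([column, row] as shares, 0 to 1, of the picture: columns of its width, rows of its height, amid what is visible of it).
- pinpoint(picture, name): "centre" ([column, row] as shares, 0 to 1, of the picture: columns of its width, rows of its height: a listed point, or the origin of a listed thing).
The state is a dict: "time": time; "q": joint angles; "qd": joint speeds; "joint_efforts": joint torques, N m; "tool_pos": TCP position; "tcp_rot": TCP orientation; "force": force on the tool from outside, world axes, zero at the start; "torque": the same for the moment, N m; "width": finger opening in m; "grasp_force": force on a finger pad.
Only numpy, scipy, OpenCV 4.12 (cv2) and the standard library are available. Lean on these libraries where they do the work, as an engineer would, in place of code of your own. Each camera call takes 0.05 s, during which the arm holds its last target. There are 200 camera calls.

## Task

Make up the two kits from the stock standing on the worktop, one thing to a bay, each standing upright and flat in its bay. In the three-bay tray: a vial of tablets in the bay next to the tray's grip tab, the white tablet bottle in the middle bay and the tall column of paper cups in the far end bay; in the two-bay tray: the other vial in the bay next to the grip tab and the short nest of paper cups in the other bay. The vials are open, so do not tip them over, and leave the stapler, the loose white cap and the blue marker where they are.

Things in the scene. Friction and masses are not known exactly. Their poses are not given: they have to be found in the camera images.
- tray_three: flat white tray, three bays in a row, 220 mm long (less tab), 76 mm wide. Origin: underside centre, on the worktop; z up; y along the row, towards the grip tab, a slotted flap sticking out 26 mm at the y+ end. Floor 3 mm thick; walls and dividers 4 mm thick, tops 12 mm above the worktop. Square bays, 68 mm inside. Fixed. Bay centres at y = +72 mm (next to the tab), 0 and -72 mm, x = 0
- tray_two: flat white tray, two bays in a row, 148 mm long (less tab), 76 mm wide. Origin: underside centre, on the worktop; z up; y along the row, towards the grip tab, a slotted flap sticking out 26 mm at the y+ end. Floor 3 mm thick; walls and dividers 4 mm thick, tops 12 mm above the worktop. Square bays, 68 mm inside. Fixed. Bay centres at y = +36 mm (next to the tab) and -36 mm (other bay), x = 0
- vial_a: open amber vial part filled with tablets, standing upright, round, 35 mm across the body, 82 mm tall, 45 g. Origin: centre of its underside, z up. Grasp round the body. The two vials are alike and interchangeable
- vial_b: open amber vial part filled with tablets, standing upright, round, 35 mm across the body, 82 mm tall, 45 g. Origin: centre of its underside, z up. Grasp round the body. The two vials are alike and interchangeable
- bottle: white tablet bottle with white cap, standing upright; body 48 mm across from the foot to 55 mm up, then a shoulder, cap 38 mm across above 70 mm, 88 mm tall in all, 60 g. Origin: centre of its underside, z up. Grasp round the body
- cup_column: tall column of nested cream paper cups, mouths down, 36 to 38 mm across, 100 mm tall, rigid, 30 g; it grips like a cylinder 36 mm across. Origin: centre of its underside, z up
- cup_nest: short nest of three cream paper cups, one inside the other, mouths up, 37 mm across the rim tapering to 26 mm at the foot, 35 mm tall (its gripping wall ends 28 mm up), rigid, 15 g. Origin: centre of its underside, z up. Pinch across the rim
- stapler: tan desk stapler, 40 mm wide, 168 mm long (along its y), 71 mm tall, 520 g; not part of the kits, leave it. Origin: centre of its underside
- vial_cap: loose white snap cap, 37 mm across, 11 mm tall; not part of the kits, leave it. Origin: centre of its underside
- marker: blue marker pen lying on the worktop, 138 mm long (along its y), 14 mm thick; not part of the kits, leave it. Origin: under its middle
Not all that is in view belongs to the job. What is shaped like the vial_b but purple or turquoise is not meant.

How it is judged (in metres and radians):
At the end, for the whole second after the job is handed in: Three-bay tray: vial at the tab end, bottle in the middle, cup column at the far end; two-bay tray: vial at the tab end, cup nest in the other bay; each flat on the bay floor (within 19 mm of the bay centre along each tray axis, underside below 6 mm), within 0.1 rad of upright, at rest (x of bottle in the frame of tray_three between -0.019 and 0.019 m and y of bottle in the frame of tray_three between -0.019 and 0.019 m and z of bottle in the frame of tray_three between 0 and 0.006 m and angle between each of bottle, cup_column, cup_nest's own z axis and vertical below 0.1 rad and linear speed of each of bottle, cup_column, cup_nest below 0.02 m/s and x of cup_column in the frame of tray_three between -0.019 and 0.019 m and y of cup_column in the frame of tray_three between -0.091 and -0.053 m and z of cup_column in the frame of tray_three between 0 and 0.006 m and x of cup_nest in the frame of tray_two between -0.019 and 0.019 m and y of cup_nest in the frame of tray_two between -0.055 and -0.017 m and z of cup_nest in the frame of tray_two between 0 and 0.006 m and (((x of vial_a in the frame of tray_three between -0.019 and 0.019 m and y of vial_a in the frame of tray_three between 0.053 and 0.091 m and z of vial_a in the frame of tray_three between 0 and 0.006 m and angle between vial_a's own z axis and vertical below 0.1 rad and linear speed of vial_a below 0.02 m/s) and (x of vial_b in the frame of tray_two between -0.019 and 0.019 m and y of vial_b in the frame of tray_two between 0.017 and 0.055 m and z of vial_b in the frame of tray_two between 0 and 0.006 m and angle between vial_b's own z axis and vertical below 0.1 rad and linear speed of vial_b below 0.02 m/s)) or ((x of vial_b in the frame of tray_three between -0.019 and 0.019 m and y of vial_b in the frame of tray_three between 0.053 and 0.091 m and z of vial_b in the frame of tray_three between 0 and 0.006 m and angle between vial_b's own z axis and vertical below 0.1 rad and linear speed of vial_b below 0.02 m/s) and (x of vial_a in the frame of tray_two between -0.019 and 0.019 m and y of vial_a in the frame of tray_two between 0.017 and 0.055 m and z of vial_a in the frame of tray_two between 0 and 0.006 m and angle between vial_a's own z axis and vertical below 0.1 rad and linear speed of vial_a below 0.02 m/s)))); the robot touches nothing.
It fails at once if an open vial is tipped over (angle between any of vial_a, vial_b's own z axis and vertical above 0.7 rad).
It fails at once if the stapler, the loose cap or the marker is disturbed (moved more than 20 mm) (distance of any of stapler, vial_cap, marker from where it was at the start of the episode above 0.02 m).
It also fails if it takes over 115 s, if anything falls off the work surface, if the arm or the gripper's body presses on something with over 40 N, if the wrist force passes 120 N, or if a joint passes its speed limit or range.

## Working session

There is one attempt and no reset: what is moved stays moved. The work goes in short steps, Python scripts to look and compute and a shell command to move; the robot and the scene stay as the last step left them, time stands still between calls to the robot, and variables do not carry over. Pictures are saved under pics/ and viewed, at most 14 in all, crops included, and the job is handed in when it is done.

```bash
mkdir -p pics
cat > h.py <<'E'
import numpy as np, cv2
from station import *
def K(p):
    f=210/np.tan(np.radians(p["fovy"]/2)); return np.array([[f,0,p["cx"]],[0,f,p["cy"]],[0,0,1.]])
def pose(p,st=None):
    if "cam_to_world" in p: return np.array(p["cam_to_world"])
    T=np.eye(4);T[:3,:3]=st["tcp_rot"];T[:3,3]=st["tool_pos"];return T@np.array(p["tool_from_camera"])
def cloud(p,st=None):
    v,u=np.mgrid[0:420,0:560].astype(float)
    n=cv2.undistortPoints(np.stack([u.ravel(),v.ravel()],1)[:,None],K(p),np.array(p["D"]))[:,0].reshape(420,560,2)
    z=p["range_z"]; P=np.dstack([n[...,0]*z,n[...,1]*z,z]); T=pose(p,st)
    W=P@T[:3,:3].T+T[:3,3]; W[z<=0]=np.nan; return W
def save(p,n,crop=None,s=1):
    a=p["pixels"][...,::-1]
    if crop: a=a[crop[1]:crop[3],crop[0]:crop[2]]
    cv2.imwrite("pics/"+n,cv2.resize(a,None,fx=s,fy=s,interpolation=cv2.INTER_CUBIC))
E
cat > a.py <<'E'
from h import *
st=get_state();print(st["tool_pos"],st["tcp_rot"],st["width"])
for c in("top","scene"):
    p=snapshot(c);save(p,c+".png");W=cloud(p);print(c,np.round(pose(p)[:3,3],2))
    for n in("tray_three","tray_two","vial_a","bottle","cup_column","cup_nest","stapler","vial_cap","marker"):
        for s in silhouettes(p,n):
            m=s["pixels"];Q=W[m];Q=Q[~np.isnan(Q[:,0])]
            if len(Q)<5: continue
            t=Q[Q[:,2]>np.percentile(Q[:,2],98)-.008]
            print(n,round(s["confidence"],2),np.round(np.array(s["centre"])*[560,420]).astype(int),m.sum(),"med",np.round(np.median(Q,0),3),"top mid",np.round((np.percentile(t,3,0)+np.percentile(t,97,0))/2,3))
E
python3 a.py
```

```text
[ 0.22458689 -0.50174821  0.18459266] [[ 9.12746685e-01  4.08525787e-01 -4.13031738e-04]
 [ 4.08525992e-01 -9.12746069e-01  1.06188333e-03]
 [ 5.68136286e-05 -1.13796469e-03 -9.99999351e-01]] 0.09401994166534933
top [ 0.29 -0.02  1.42]
tray_three 0.84 [218 189] 1823 med [0.599 0.197 0.004] top mid [0.599 0.202 0.012]
tray_three 0.49 [327 235] 138 med [ 0.44  -0.142  0.09 ] top mid [ 0.445 -0.145  0.099]
tray_two 0.57 [327 196] 1177 med [ 0.593 -0.157  0.004] top mid [ 0.592 -0.161  0.012]
vial_a 0.74 [287 241] 199 med [ 0.432 -0.022  0.084] top mid [ 0.434 -0.02   0.087]
vial_a 0.6 [371 241] 131 med [ 0.429 -0.283  0.056] top mid [ 0.428 -0.283  0.079]
vial_a 0.55 [224 247] 123 med [0.42 0.16 0.06] top mid [0.418 0.16  0.081]
vial_a 0.54 [246 260] 123 med [0.376 0.09  0.06 ] top mid [0.376 0.09  0.079]
vial_a 0.43 [230 217] 145 med [0.504 0.141 0.059] top mid [0.503 0.141 0.082]
bottle 0.68 [284 241] 229 med [ 0.43  -0.019  0.083] top mid [ 0.434 -0.02   0.087]
bottle 0.24 [422 209] 137 med [ 0.54  -0.455  0.012] top mid [ 0.549 -0.455  0.015]
cup_column 0.71 [326 236] 138 med [ 0.44
[... 1107 characters left out ...]
.046] top mid [ 0.431 -0.287  0.08 ]
bottle 0.64 [313 210] 453 med [ 0.429 -0.006  0.058] top mid [ 0.433 -0.018  0.085]
bottle 0.3 [293 182] 721 med [ 0.594 -0.153  0.005] top mid [ 0.589 -0.162  0.01 ]
cup_column 0.72 [333 192] 411 med [ 0.441 -0.136  0.05 ] top mid [ 0.446 -0.145  0.097]
cup_nest 0.81 [255 283] 262 med [0.425 0.283 0.024] top mid [0.422 0.284 0.034]
cup_nest 0.52 [159 284] 1880 med [0.588 0.42  0.048] top mid [0.617 0.417 0.067]
stapler 0.76 [156 281] 1879 med [0.588 0.419 0.049] top mid [0.618 0.417 0.067]
vial_cap 0.39 [251 183] 61 med [ 0.708 -0.073  0.005] top mid [ 0.706 -0.069  0.008]
marker 0.45 [341 153] 71 med [ 0.569 -0.452  0.011] top mid [ 0.552 -0.452  0.013]
```

Run:
```python
import cv2
a=cv2.imread("pics/top.png");cv2.imwrite("pics/top_z.png",cv2.resize(a[130:290,130:450],None,fx=2.5,fy=2.5,interpolation=2))
a=cv2.imread("pics/scene.png");cv2.imwrite("pics/scene_z.png",cv2.resize(a[110:330,110:400],None,fx=2.7,fy=2.7,interpolation=2))
```

```text
(no output)
```

View pics/top_z.png

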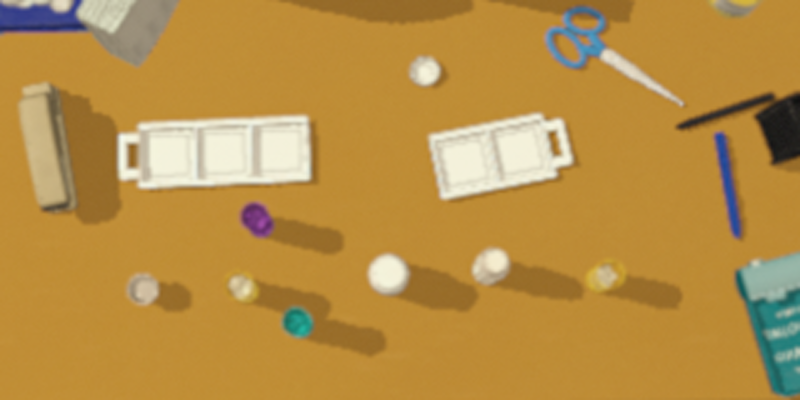

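View pics/scene_z.png

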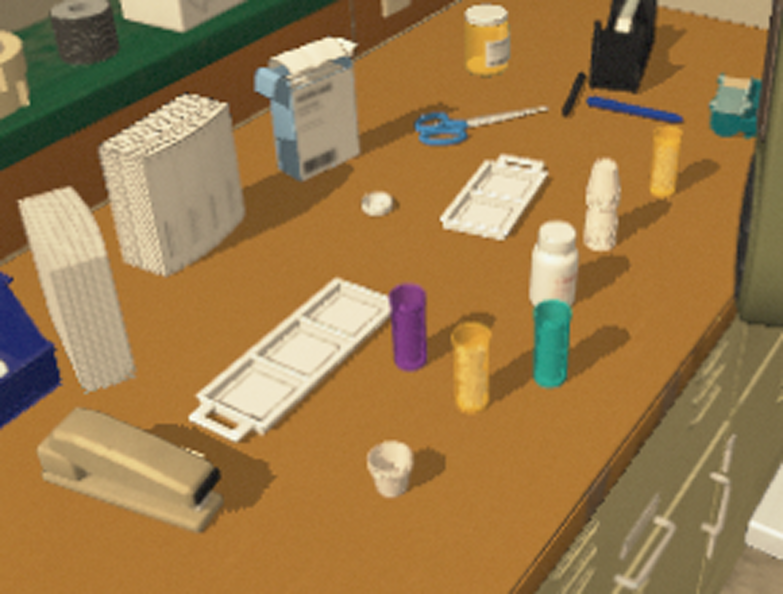

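Candidates (top zoom): amber vials (243,287) and (605,276). Look-alikes: purple (257,219) and turquoise (298,322). Bottle (388,274), column (490,265), nest (143,288), loose cap (425,71). By colour I take the two amber vials: (0.419,0.160) and (0.429,-0.284). The three-bay tab points to +y and the two-bay tab to -y. Now I fit the trays and move above the right-hand vial.

```bash
cat > tray.py <<'E'
from h import *
for c in("top","scene"):
    p=snapshot(c);W=cloud(p)
    for n,L,s in(("tray_three",.220,1),("tray_two",.148,-1)):
        m=silhouettes(p,n)[0]["pixels"];m=cv2.dilate(m.astype(np.uint8),np.ones((5,5)))>0
        rgb=p["pixels"].astype(int); m&=(rgb.min(2)>120)
        Q=W[m];Q=Q[(Q[:,2]>0.001)&(Q[:,2]<.02)]
        (cx,cy),(w,h),a=cv2.minAreaRect((Q[:,:2]*1000).astype(np.float32))
        b=cv2.boxPoints(((cx,cy),(w,h),a));e=[b[1]-b[0],b[2]-b[1]];u=max(e,key=np.linalg.norm);u=u/np.linalg.norm(u)
        if u[1]*s<0:u=-u
        t=(Q[:,:2]*1000-[cx,cy])@u; o=np.array([cx,cy])-u*13
        print(c,n,"size",round(w),round(h),"origin",np.round(o,1),"ydir",np.round(u,3),"bays",[np.round(o+u*k,1).tolist() for k in ((72,0,-72) if s>0 else (36,-36))])
E
python3 tray.py
python3 -m creep '[0,0,-8.3,3.4,-1.4,0,9.4, 0,0,-16.6,6.9,-2.9,0,9.4, 0,0,-24.9,10.3,-4.3,0,9.4, 0,0,-33,13.8,-5.8,0,9.4, 0,0,-41.3,17.2,-7.2,0,9.4, 0,0,-49.5,20.6,-8.7,0,9.4, 0,0,-57.8,24.1,-10.1,0,9.4, 0,0,-66,27.5,-11.6,0,9.4]' 20
python3 - <<'E'
from h import *
st=get_state();p=snapshot("wrist");save(p,"w1.png");W=cloud(p,st)
print(st["tool_pos"],np.round(st["tcp_rot"],3),np.round(pose(p,st),3),np.round(st["q"],1))
for s in silhouettes(p,"vial_a"):
    Q=W[s["pixels"]];Q=Q[~np.isnan(Q[:,0])];t=Q[Q[:,2]>.07]
    print(s["confidence"],np.array(s["centre"])*[560,420],np.percentile(t,2,0),np.percentile(t,98,0))
E
```

```text
top tray_three size 90 249 origin [600.5 192.4] ydir [-0.036  0.999] bays [[597.9, 264.4], [600.5, 192.4], [603.1, 120.5]]
top tray_two size 89 176 origin [ 592.4 -152.5] ydir [ 0.19  -0.982] bays [[599.2, -187.8], [585.5, -117.1]]
scene tray_three size 97 257 origin [605.2 183. ] ydir [-0.041  0.999] bays [[602.2, 255.0], [605.2, 183.0], [608.1, 111.1]]
scene tray_two size 92 195 origin [ 597.2 -161.2] ydir [ 0.204 -0.979] bays [[604.5, -196.5], [589.8, -126.0]]
time: 2.1
tool_pos: [0.4292, -0.2826, 0.1853]
tcp_rot: [[-0.008, 1.0, 0.0], [1.0, 0.008, -0.0], [-0.0, 0.0, -1.0]]
force: [-0.0, -0.7, 0.7]
width: 0.094
grasp_force: 0.0
[ 0.42924399 -0.28255403  0.18530843] [[-0.008  1.     0.   ]
 [ 1.     0.008 -0.   ]
 [-0.     0.    -1.   ]] [[ 1.     0.007  0.002  0.429]
 [ 0.007 -0.973 -0.23  -0.216]
 [ 0.     0.23  -0.973  0.386]
 [ 0.     0.     0.     1.   ]] [-37.4  12.6  92.9   0.   74.5 -37.9]
0.79 [282.52  212.394] [ 0.41593982 -0.30282049  0.0708407 ] [ 0.4488012  -0.27053888  0.08381038]Traceback (most recent call last):
  File "<stdin>", line 6, in <module>
    return _quantile_unchecked(
        a, q, axis, out, overwrite_input, method, keepdims, weights)
    return _ureduce(a,
                    func=_quantile_ureduce_func,
    ...<5 lines>...
                    overwrite_input=overwrite_input,
                    method=method)
    r = func(a, **kwargs)
    result = _quantile(arr,
                       quantiles=q,
    ...<2 lines>...
                       out=out,
                       weights=wgt)
    slices_having_nans = np.isnan(arr[-1, ...])
                                  ~~~^^^^^^^^^
IndexError: index -1 is out of bounds for axis 0 with size 0
```

View pics/w1.png

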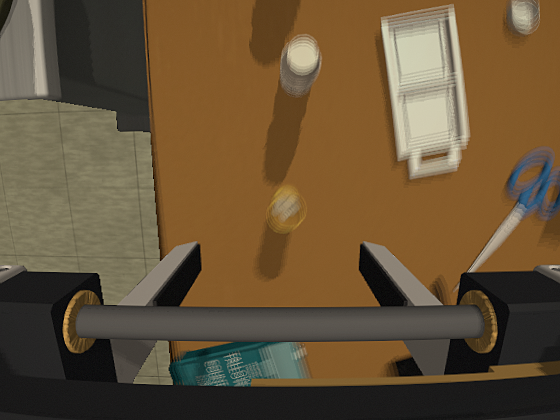

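The wrist view shows the amber vial at (285,208), centred between the open fingers. It agrees with the top fit at about (0.431,-0.285). The two-bay tray is at upper right with its tab at (435,165). Descending and gripping.

```bash
python3 -m creep '[0,0,0,-0.1,0.1,3,9.4, 0,0,0,-0.3,0.2,6,9.4, 0,0,0,-0.3,0.2,9,9.4, 0,0,0,-0.3,0.2,12,9.4, 0,0,0,-0.3,0.2,14,9.4, 0,0,0,-0.3,0.2,15.5,9.4, 0,0,0,-0.3,0.2,15.5,6, 0,0,0,-0.3,0.2,15.5,5]' 15
python3 -m creep '[0,0,0,0,0,0,3.8, 0,0,0,0,0,0,3.2, 0,0,0,0,0,0,3, 0,0,0,0,0,0,3, 0,0,0,0,0,0,3, 0,0,0,0,0,0,3, 0,0,0,0,0,0,3, 0,0,0,0,0,-0.5,3]'
```

```text
time: 3.0
tool_pos: [0.4302, -0.2872, 0.0306]
tcp_rot: [[-0.001, 1.0, 0.0], [1.0, 0.001, -0.0], [-0.0, 0.0, -1.0]]
force: [-0.2, -0.1, 0.1]
width: 0.0814
grasp_force: 0.0
time: 3.8
tool_pos: [0.43, -0.2866, 0.0348]
tcp_rot: [[-0.002, 1.0, -0.001], [1.0, 0.002, 0.001], [0.001, -0.001, -1.0]]
force: [0.1, 0.4, -0.2]
width: 0.0346
grasp_force: 15.0
```

```bash
python3 -m creep '[0,0,0,0,0,-2,3, 0,0,0,0,0,-4,3, 0,0,0,0,0,-6.5,3, 0,0,0,0,0,-8.5,3, 0,0,0,0,0,-9.5,3, 0,0,0,0,0,-9.5,3, 0,0,0,0,0,-9.5,3, 0,0,0,0,0,-9.5,3]'
cat > wt.py <<'E'
import sys
from h import *
n=sys.argv[1];st=get_state();p=snapshot("wrist");save(p,sys.argv[2]);W=cloud(p,st)
print("tcp",np.round(st["tool_pos"],4),"w",round(st["width"],4),"gf",round(st["grasp_force"],1))
L,s=(.220,1) if n=="tray_three" else (.148,-1)
S=silhouettes(p,n)[0];print(S["confidence"],np.round(np.array(S["centre"])*[560,420]))
# grayscale-white mask from network, cleaned; projected on plane z=12mm by pixel rays via depth cloud
m=S["pixels"];Q=W[m];Q=Q[(Q[:,2]>-.002)&(Q[:,2]<.02)][:,:2]*1000
(cx,cy),(w,h),a=cv2.minAreaRect(Q.astype(np.float32));b=cv2.boxPoints(((cx,cy),(w,h),a))
u=max([b[1]-b[0],b[2]-b[1]],key=np.linalg.norm);u=u/np.linalg.norm(u)
if u[1]*s<0:u=-u
v=np.array([u[1],-u[0]]);t=Q@u;x=Q@v
lo,hi=np.percentile(t,[.5,99.5]);xl,xh=np.percentile(x,[1,99])
print("len",round(hi-lo),"wid",round(xh-xl),"ydir",np.round(u,3))
o=u*(lo+hi-26)/2+v*(xl+xh)/2
print("origin",np.round(o,1),"bays",[np.round(o+u*k,1).tolist() for k in((72,0,-72) if s>0 else(36,-36))])
E
python3 wt.py tray_two w2.png
```

```text
time: 4.6
tool_pos: [0.4299, -0.2865, 0.1291]
tcp_rot: [[-0.002, 1.0, -0.001], [1.0, 0.002, 0.001], [0.001, -0.001, -1.0]]
force: [0.3, 0.9, -1.1]
width: 0.0345
grasp_force: 15.0
tcp [ 0.4299 -0.2865  0.1291] w 0.0345 gf 15.0
0.66 [449.  80.]
len 168 wid 83 ydir [ 0.191 -0.982]
origin [ 591.8 -156.3] bays [[598.7, -191.6], [584.9, -120.9]]
```

View pics/w2.png

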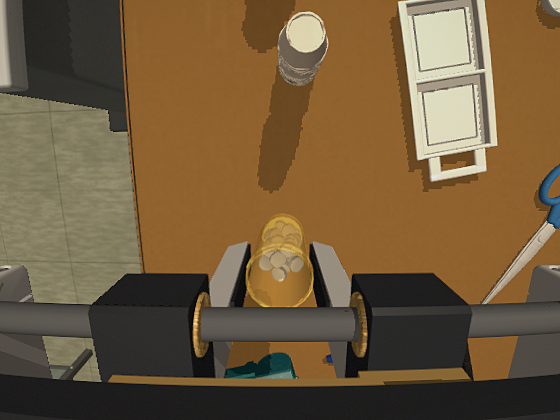

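The vial is held upright between the fingers. The two-bay tray's bay floors are centred near (449,114) for the tab bay and (441,40) for the other; the column is at (302,45). I convert these by ray.

```bash
cat >> h.py <<'E'
def ray(p,st,uv,z):
    n=cv2.undistortPoints(np.array(uv,float).reshape(-1,1,2),K(p),np.array(p["D"]))[:,0]
    T=pose(p,st);d=np.c_[n,np.ones(len(n))]@T[:3,:3].T
    return T[:3,3]+d*((z-T[2,3])/d[:,2])[:,None]
E
python3 - <<'E'
from h import *
st=get_state();p=snapshot("wrist")
print(np.round(ray(p,st,[(449,114),(441,40)],.003),4))
# outer corners at wall top
print(np.round(ray(p,st,[(419,157),(497,145),(477,74),(408,75)],.012),4))
print(silhouettes.__name__,[(round(r["confidence"],2),np.round(ray(p,st,np.array(r["centre"])*[560,420],0),3)) for r in pinpoint(p,"tray_two")])
E
```

```text
[[ 0.5988 -0.191   0.003 ]
 [ 0.5851 -0.1215  0.003 ]]
[[ 0.5674 -0.2338  0.012 ]
 [ 0.6479 -0.2203  0.012 ]
 [ 0.6193 -0.1534  0.012 ]
 [ 0.5507 -0.157   0.012 ]]
call [(0.18, array([[ 0.434, -0.321,  0.   ]]))]
```

```bash
python3 -m creep '[0,0,0,0.7,1.3,0,3, 0,0,0,2.2,3.8,0,3, 0,0,0,3.7,6.5,0,3, 0,0,0,5.2,9.2,0,3, 0,0,0,6.7,11.9,0,3, 0,0,0,8.2,14.5,0,3, 0,0,0,9.3,16.3,0,3, 0,0,0,9.6,16.9,0,3]'
python3 -m creep '[0,0,0,0,0,1.2,3, 0,0,0,0,0,3,3, 0,0,0,0,0,5,3, 0,0,0,0,0,7,3, 0,0,0,0,0,8.3,3, 0,0,0,0,0,9.0,3, 0,0,0,0,0,9.4,3, 0,0,0,0,0,9.4,3]'
```

```text
time: 5.6
tool_pos: [0.6008, -0.1884, 0.1295]
tcp_rot: [[-0.004, 1.0, -0.0], [1.0, 0.004, 0.0], [0.0, -0.0, -1.0]]
force: [-0.1, 0.7, -0.5]
width: 0.0341
grasp_force: 15.0
time: 6.4
tool_pos: [0.5991, -0.1906, 0.0362]
tcp_rot: [[-0.002, 1.0, 0.0], [1.0, 0.002, -0.0], [-0.0, 0.0, -1.0]]
force: [0.4, 0.2, 0.0]
width: 0.0344
grasp_force: 15.0
```

```bash
python3 -m creep '[0,0,0,0,0,0.15,3, 0,0,0,0,0,0.2,3, 0,0,0,0,0,0.2,3, 0,0,0,0,0,0.2,4, 0,0,0,0,0,0.2,5, 0,0,0,0,0,0.2,6, 0,0,0,0,0,0.2,7, 0,0,0,0,0,0.2,7]'
python3 -m creep '[0,0,0,0,0,-1,7, 0,0,0,0,0,-3,7, 0,0,0,0,0,-6,7, 0,0,0,0,0,-9,7, 0,0,0,0,0,-11,7, 0,0,0,0,0,-12,7, 0,0,0,0,0,-12,7, 0,0,0,0,0,-12,7]'
```

```text
time: 7.2
tool_pos: [0.5991, -0.1905, 0.0342]
tcp_rot: [[-0.002, 1.0, 0.0], [1.0, 0.002, -0.0], [-0.0, 0.0, -1.0]]
force: [-0.1, -0.6, -0.2]
width: 0.0678
grasp_force: 0.0
time: 8.0
tool_pos: [0.5987, -0.1904, 0.1532]
tcp_rot: [[-0.002, 1.0, -0.001], [1.0, 0.002, 0.0], [0.0, -0.001, -1.0]]
force: [-0.0, -0.2, -0.8]
width: 0.0696
grasp_force: 0.0
```

```bash
python3 -m creep '[0,0,0,0.6,-2,0,9.4, 0,0,0,1.2,-4.5,0,9.4, 0,0,0,2,-7,0,9.4, 0,0,0,2.8,-9.5,0,9.4, 0,0,0,3.6,-12,0,9.4, 0,0,0,4.2,-14.4,0,9.4, 0,0,0,4.5,-15.3,0,9.4, 0,0,0,4.5,-15.3,0,9.4]'
python3 - <<'E'
from h import *
st=get_state();p=snapshot("wrist");W=cloud(p,st);print(st["tool_pos"])
for n in("cup_column","vial_a"):
  for s in silhouettes(p,n):
    Q=W[s["pixels"]];Q=Q[~np.isnan(Q[:,0])];t=Q[Q[:,2]>np.percentile(Q[:,2],98)-.008]
    print(n,round(s["confidence"],2),np.array(s["centre"])*[560,420],np.round((np.percentile(t,3,0)+np.percentile(t,97,0))/2,3),np.round(np.ptp(t,0),3))
save(p,"w3.png")
E
```

```text
time: 8.8
tool_pos: [0.4456, -0.1456, 0.1538]
tcp_rot: [[-0.002, 1.0, -0.001], [1.0, 0.002, 0.0], [0.0, -0.001, -1.0]]
force: [0.9, 0.1, -0.3]
width: 0.0936
grasp_force: 0.0
[ 0.44555326 -0.14558706  0.15381241]
cup_column 0.96 [279.496 216.888] [ 0.446 -0.148  0.098] [0.028 0.027 0.009]
vial_a 0.69 [435.512 255.906] [ 0.6   -0.19   0.082] [0.125 0.095 0.199]
```

View pics/w3.png

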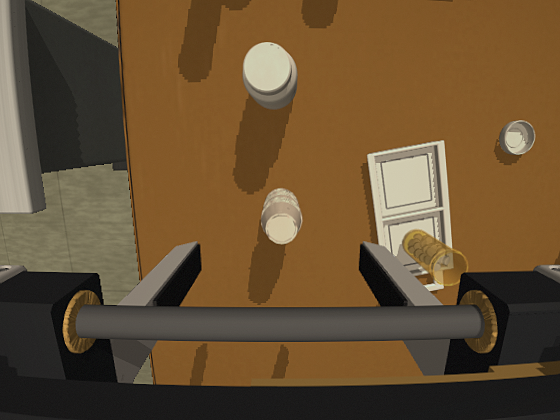

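The vial stands upright in the tab bay (around 425,245) and the column is at (281,217) between the fingers. Descending on the column.

```bash
python3 -m creep '[0,0,0,-0.1,0,2,9.4, 0,0,0,-0.1,0,4,9.4, 0,0,0,-0.1,0,6.5,9.4, 0,0,0,-0.1,0,9,9.4, 0,0,0,-0.1,0,10.8,9.4, 0,0,0,-0.1,0,10.8,7, 0,0,0,-0.1,0,10.8,5, 0,0,0,-0.1,0,10.8,4]' 12
python3 -m creep '[0,0,0,0,0,0,3.3, 0,0,0,0,0,0,3, 0,0,0,0,0,0,3, 0,0,0,0,0,0,3, 0,0,0,0,0,-1.5,3, 0,0,0,0,0,-4,3, 0,0,0,0,0,-6.5,3, 0,0,0,0,0,-8,3]'
```

```text
time: 9.75
tool_pos: [0.4468, -0.1471, 0.0471]
tcp_rot: [[-0.002, 1.0, 0.001], [1.0, 0.002, -0.001], [-0.001, 0.001, -1.0]]
force: [-0.5, 0.3, 0.1]
width: 0.0735
grasp_force: 0.0
time: 10.55
tool_pos: [0.4464, -0.1469, 0.128]
tcp_rot: [[-0.002, 1.0, 0.002], [1.0, 0.002, -0.001], [-0.001, 0.002, -1.0]]
force: [-0.6, -0.5, -0.3]
width: 0.036
grasp_force: 12.0
```

```bash
python3 -m creep '[0,0,0,0,0,-1.5,3, 0,0,0,1.5,1,-2.5,3, 0,0,0,4,2.4,-2.5,3, 0,0,0,7,4.1,-2.5,3, 0,0,0,10,5.8,-2.5,3, 0,0,0,13,7.6,-2.5,3, 0,0,0,16,9.4,-2.5,3, 0,0,0,19,11.1,-2.5,3]'
python3 -m creep '[0,0,0,2.7,1.6,0,3, 0,0,0,5.2,3,0,3, 0,0,0,7,4.1,0,3, 0,0,0,7.7,4.5,0,3, 0,0,0,7.7,4.5,0,3, 0,0,0,7.7,4.5,0,3, 0,0,0,7.7,4.5,0,3, 0,0,0,7.7,4.5,0,3]'
python3 wt.py tray_three w4.png
```

```text
time: 11.35
tool_pos: [0.5572, 0.0448, 0.1511]
tcp_rot: [[-0.002, 1.0, -0.0], [1.0, 0.002, -0.0], [-0.0, -0.0, -1.0]]
force: [0.6, -0.9, -0.4]
width: 0.036
grasp_force: 12.0
time: 12.15
tool_pos: [0.6014, 0.1198, 0.1514]
tcp_rot: [[-0.001, 1.0, 0.0], [1.0, 0.001, 0.0], [-0.0, 0.0, -1.0]]
force: [-0.8, -0.2, -1.2]
width: 0.0358
grasp_force: 12.0
tcp [0.6014 0.1198 0.1514] w 0.0358 gf 12.0
0.63 [276. 117.]
len 238 wid 82 ydir [-0.034  0.999]
origin [599.9 189.5] bays [[597.5, 261.5], [599.9, 189.5], [602.4, 117.5]]
```

View pics/w4.png

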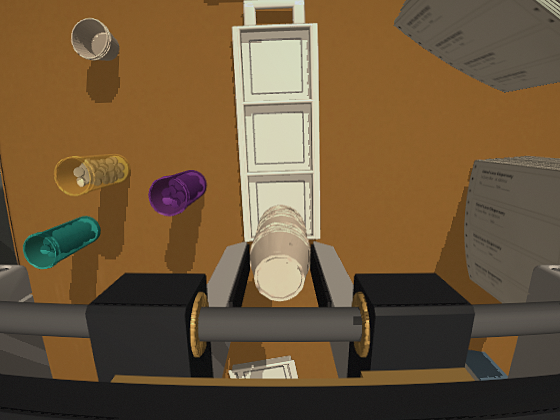

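The column is held upright. Bay floors are at (277,66) tab, (278,139) middle and about (280,208) far, the last partly hidden. Nest at (92,40), amber vial (90,175), purple (178,192), turquoise (62,243).

Run:
```python
from h import *
st=get_state();p=snapshot("wrist")
print(np.round(ray(p,st,[(277,66),(278,139)],.003),4))
print(np.round(ray(p,st,[(276,102.5),(279,174)],.012),4))
W=cloud(p,st)
for n in("cup_nest","vial_a"):
  for s in silhouettes(p,n):
    Q=W[s["pixels"]];Q=Q[~np.isnan(Q[:,0])];t=Q[Q[:,2]>np.percentile(Q[:,2],98)-.008]
    print(n,round(s["confidence"],2),np.array(s["centre"])*[560,420],np.round((np.percentile(t,3,0)+np.percentile(t,97,0))/2,3),np.round(np.ptp(t,0),3))
```

```text
[[0.5986 0.2624 0.003 ]
 [0.5996 0.1891 0.003 ]]
[[0.5976 0.2253 0.012 ]
 [0.6006 0.153  0.012 ]]
cup_nest 0.77 [90.72  43.218] [0.422 0.284 0.033] [0.038 0.037 0.01 ]
vial_a 0.76 [ 61.096 240.618] [0.378 0.09  0.079] [0.035 0.034 0.009]
vial_a 0.71 [177.52  194.208] [0.506 0.141 0.079] [0.035 0.034 0.009]
vial_a 0.67 [ 88.928 171.612] [0.422 0.159 0.079] [0.036 0.034 0.01 ]
```

```bash
python3 -m creep '[0,0,0,-0.2,0.05,1.5,3, 0,0,0,-0.2,0.05,3.5,3, 0,0,0,-0.2,0.05,5.5,3, 0,0,0,-0.2,0.05,7.5,3, 0,0,0,-0.2,0.05,9,3, 0,0,0,-0.2,0.05,9.8,3, 0,0,0,-0.2,0.05,10.1,3, 0,0,0,-0.2,0.05,10.2,3]'
python3 -m creep '[0,0,0,0,0,0,3, 0,0,0,0,0,0,3, 0,0,0,0,0,0,3.5, 0,0,0,0,0,0,4.5, 0,0,0,0,0,0,5.5, 0,0,0,0,0,0,6.5, 0,0,0,0,0,0,7, 0,0,0,0,0,0,7]'
python3 -m creep '[0,0,0,0,0,-1,7, 0,0,0,0,0,-3,7, 0,0,0,0,0,-6,7, 0,0,0,0,0,-9,7, 0,0,0,0,0,-11,7, 0,0,0,0,0,-12,7, 0,0,0,0,0,-12,7, 0,0,0,0,0,-12,7]'
```

```text
time: 13.2
tool_pos: [0.6029, 0.1187, 0.0508]
tcp_rot: [[-0.002, 1.0, 0.002], [1.0, 0.002, 0.0], [0.0, 0.002, -1.0]]
force: [-6.1, -0.7, 19.5]
width: 0.0356
grasp_force: 12.0
time: 14.0
tool_pos: [0.602, 0.1185, 0.049]
tcp_rot: [[-0.002, 1.0, -0.0], [1.0, 0.002, -0.0], [-0.0, -0.0, -1.0]]
force: [-0.2, -0.7, 0.2]
width: 0.0689
grasp_force: 0.0
time: 14.8
tool_pos: [0.6017, 0.1185, 0.1682]
tcp_rot: [[-0.002, 1.0, -0.001], [1.0, 0.002, -0.0], [-0.0, -0.001, -1.0]]
force: [-0.7, -1.0, -0.1]
width: 0.0697
grasp_force: 0.0
```

```bash
python3 -m creep '[0,0,0,-1.5,-2,0,9.4, 0,0,0,-3.5,-4.5,0,9.4, 0,0,0,-6,-7.5,0,9.4, 0,0,0,-8.5,-10.5,0,9.4, 0,0,0,-11,-13.5,0,9.4, 0,0,0,-13,-16,0,9.4, 0,0,0,-13.7,-16.9,0,9.4, 0,0,0,-13.7,-16.9,0,9.4]' 15
python3 - <<'E'
from h import *
st=get_state();p=snapshot("wrist");W=cloud(p,st);print(st["tool_pos"])
for n in("bottle","cup_column"):
  for s in silhouettes(p,n):
    Q=W[s["pixels"]];Q=Q[~np.isnan(Q[:,0])];t=Q[Q[:,2]>np.percentile(Q[:,2],98)-.008]
    print(n,round(s["confidence"],2),np.array(s["centre"])*[560,420],np.round((np.percentile(t,3,0)+np.percentile(t,97,0))/2,3),np.round(np.ptp(t,0),3))
save(p,"w5.png")
E
```

```text
time: 15.6
tool_pos: [0.4327, -0.0192, 0.1688]
tcp_rot: [[-0.001, 1.0, -0.001], [1.0, 0.001, 0.0], [0.0, -0.001, -1.0]]
force: [0.2, 0.3, 0.4]
width: 0.0938
grasp_force: 0.0
[ 0.43270668 -0.01924372  0.1687981 ]
bottle 0.8 [280.616 206.22 ] [ 0.435 -0.021  0.088] [0.037 0.036 0.009]
cup_column 0.93 [464.408  68.208] [0.601 0.115 0.101] [0.03  0.027 0.01 ]
```

View pics/w5.png

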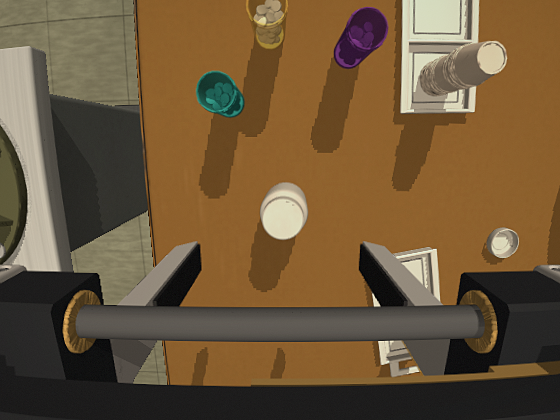

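The column stands in the far bay (base about 437,80). The bottle is at (284,212), centred between the fingers. Descending.

```bash
python3 -m creep '[0,0,0,-0.1,0.1,2,9.4, 0,0,0,-0.1,0.1,5,9.4, 0,0,0,-0.1,0.1,8,9.4, 0,0,0,-0.1,0.1,11,9.4, 0,0,0,-0.1,0.1,13.5,9.4, 0,0,0,-0.1,0.1,15,9.4, 0,0,0,-0.1,0.1,15.3,8, 0,0,0,-0.1,0.1,15.3,6.5]'
python3 -m creep '[0,0,0,0,0,0,5, 0,0,0,0,0,0,4.2, 0,0,0,0,0,0,4.2, 0,0,0,0,0,0,4.2, 0,0,0,0,0,0,4.2, 0,0,0,0,0,0,4.2, 0,0,0,0,0,0,4.2, 0,0,0,0,0,0,4.2]'
python3 -m creep '[0,0,0,0,0,-1,4.2, 0,0,0,0,0,-3,4.2, 0,0,0,0,0,-5.5,4.2, 0,0,0,0,0,-8,4.2, 0,0,0,0,0,-10.5,4.2, 0,0,0,0,0,-11.7,4.2, 0,0,0,0,0,-12,4.2, 0,0,0,0,0,-12,4.2]'
```

```text
time: 16.55
tool_pos: [0.4345, -0.0193, 0.0159]
tcp_rot: [[-0.003, 1.0, -0.001], [1.0, 0.003, 0.0], [0.0, -0.001, -1.0]]
force: [0.5, 0.3, 0.6]
width: 0.0812
grasp_force: 0.0
time: 17.35
tool_pos: [0.4347, -0.0199, 0.0165]
tcp_rot: [[-0.002, 1.0, 0.001], [1.0, 0.002, -0.0], [-0.0, 0.001, -1.0]]
force: [0.1, -0.2, 6.0]
width: 0.0474
grasp_force: 15.0
time: 18.15
tool_pos: [0.434, -0.0197, 0.1357]
tcp_rot: [[-0.002, 1.0, -0.001], [1.0, 0.002, 0.0], [0.0, -0.001, -1.0]]
force: [-1.0, 0.1, -0.6]
width: 0.047
grasp_force: 14.9
```

```bash
python3 -m creep '[0,0,0,1.5,1.2,0,4.2, 0,0,0,4.3,3.4,0,4.2, 0,0,0,7.6,6,0,4.2, 0,0,0,10.9,8.7,0,4.2, 0,0,0,14.2,11.3,0,4.2, 0,0,0,17.5,13.9,0,4.2, 0,0,0,20,15.9,0,4.2, 0,0,0,20.9,16.6,0,4.2]'
python3 -m creep '[0,0,0,0,0,0.5,4.2, 0,0,0,0,0,2,4.2, 0,0,0,0,0,4.5,4.2, 0,0,0,0,0,7,4.2, 0,0,0,0,0,9.2,4.2, 0,0,0,0,0,10.8,4.2, 0,0,0,0,0,11.4,4.2, 0,0,0,0,0,11.6,4.2]'
python3 -m creep '[0,0,0,0,0,0,4.2, 0,0,0,0,0,0,4.2, 0,0,0,0,0,0,5, 0,0,0,0,0,0,6, 0,0,0,0,0,0,7, 0,0,0,0,0,0,7.5, 0,0,0,0,0,0,7.5, 0,0,0,0,0,0,7.5]'
```

```text
time: 18.95
tool_pos: [0.6002, 0.1917, 0.1335]
tcp_rot: [[-0.004, 1.0, -0.003], [1.0, 0.004, -0.001], [-0.001, -0.003, -1.0]]
force: [-0.1, -0.4, -1.1]
width: 0.0475
grasp_force: 14.9
time: 19.75
tool_pos: [0.5996, 0.1891, 0.0198]
tcp_rot: [[-0.002, 1.0, -0.001], [1.0, 0.002, -0.0], [-0.0, -0.001, -1.0]]
force: [-0.3, 0.3, -0.3]
width: 0.0477
grasp_force: 14.9
time: 20.55
tool_pos: [0.5999, 0.1896, 0.0202]
tcp_rot: [[-0.002, 1.0, 0.0], [1.0, 0.002, 0.0], [0.0, 0.0, -1.0]]
force: [0.4, 0.6, -0.4]
width: 0.0747
grasp_force: 0.0
```

```bash
python3 -m creep '[0,0,0,0,0,-1,7.5, 0,0,0,0,0,-3.5,7.5, 0,0,0,0,0,-7,7.5, 0,0,0,0,0,-10.5,7.5, 0,0,0,0,0,-13,7.5, 0,0,0,0,0,-14.5,7.5, 0,0,0,0,-1,-15,7, 0,0,0,-0.4,-2.5,-15,7]'
python3 -m creep '[0,0,0,-0.5,-3,0,7, 0,0,0,-1,-6,0,7, 0,0,0,-1.5,-9,0,7, 0,0,0,-2,-12,0,7, 0,0,0,-2.4,-14.3,0,7, 0,0,0,-2.6,-15.4,0,7, 0,0,0,-2.6,-15.4,0,7, 0,0,0,-2.6,-15.4,0,7]'
python3 - <<'E'
from h import *
st=get_state();p=snapshot("wrist");W=cloud(p,st);print(st["tool_pos"])
for n in("vial_a","cup_nest"):
  for s in silhouettes(p,n):
    Q=W[s["pixels"]];Q=Q[~np.isnan(Q[:,0])];t=Q[Q[:,2]>np.percentile(Q[:,2],98)-.008]
    print(n,round(s["confidence"],2),np.array(s["centre"])*[560,420],np.round((np.percentile(t,3,0)+np.percentile(t,97,0))/2,3),np.round(np.ptp(t,0),3))
save(p,"w6.png")
E
```

```text
time: 21.35
tool_pos: [0.5741, 0.1856, 0.1698]
tcp_rot: [[-0.002, 1.0, -0.0], [1.0, 0.002, -0.0], [-0.0, -0.0, -1.0]]
force: [1.5, -0.2, 0.0]
width: 0.07
grasp_force: 0.0
time: 22.15
tool_pos: [0.4214, 0.1593, 0.17]
tcp_rot: [[-0.002, 1.0, 0.0], [1.0, 0.002, -0.0], [-0.0, 0.0, -1.0]]
force: [-0.2, -0.0, 0.3]
width: 0.0699
grasp_force: 0.0
[0.42137688 0.15929405 0.17001607]
vial_a 0.94 [237.384 274.092] [0.378 0.09  0.079] [0.033 0.035 0.009]
vial_a 0.68 [364.28 224.91] [0.505 0.141 0.079] [0.034 0.034 0.009]
vial_a 0.62 [280.504 213.318] [0.421 0.159 0.08 ] [0.033 0.033 0.009]
cup_nest 0.68 [280.28  81.9 ] [0.421 0.284 0.033] [0.037 0.036 0.009]
```

View pics/w6.png

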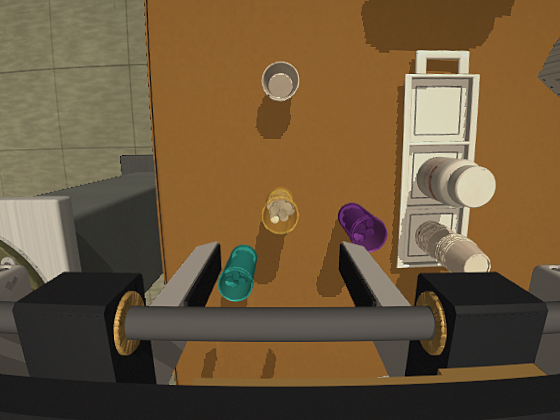

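The amber vial is at (281,212) between the fingers, with the purple at (362,227) and turquoise at (238,272) outside the fingers' track. Bottle and column stand in their bays. Descending.

```bash
python3 -m creep '[0,0,0,0,0,2,7, 0,0,0,0,0,4.5,7, 0,0,0,0,0,7.5,7, 0,0,0,0,0,10.5,7, 0,0,0,0,0,12.8,7, 0,0,0,0,0,13.8,7, 0,0,0,0,0,14,6, 0,0,0,0,0,14,5]' 15
python3 -m creep '[0,0,0,0,0,0,4, 0,0,0,0,0,0,3, 0,0,0,0,0,0,3, 0,0,0,0,0,0,3, 0,0,0,0,0,0,3, 0,0,0,0,0,0,3, 0,0,0,0,0,0,3, 0,0,0,0,0,0,3]'
python3 -m creep '[0,0,0,0,0,-1,3, 0,0,0,0,0,-3,3, 0,0,0,0,0,-5.5,3, 0,0,0,0,0,-8,3, 0,0,0,0,0,-10.5,3, 0,0,0,0,0,-11.7,3, 0,0,0,0,0,-12,3, 0,0,0,0,0,-12,3]'
```

```text
time: 23.1
tool_pos: [0.4214, 0.1593, 0.0306]
tcp_rot: [[-0.002, 1.0, 0.0], [1.0, 0.002, 0.0], [0.0, 0.0, -1.0]]
force: [-0.1, 0.0, 0.4]
width: 0.0574
grasp_force: 0.0
time: 23.9
tool_pos: [0.4214, 0.1593, 0.0307]
tcp_rot: [[-0.002, 1.0, 0.001], [1.0, 0.002, 0.0], [0.0, 0.001, -1.0]]
force: [0.7, -0.2, 6.5]
width: 0.0344
grasp_force: 15.0
time: 24.7
tool_pos: [0.4207, 0.1591, 0.1498]
tcp_rot: [[-0.002, 1.0, -0.0], [1.0, 0.002, -0.0], [-0.0, -0.0, -1.0]]
force: [-0.4, -0.4, -1.1]
width: 0.0338
grasp_force: 15.0
```

```bash
python3 -m creep '[0,0,0,0.8,1.3,0,3, 0,0,0,2.3,3.9,0,3, 0,0,0,4,6.8,0,3, 0,0,0,5.6,9.6,0,3, 0,0,0,7.2,12.4,0,3, 0,0,0,8.8,15.1,0,3, 0,0,0,9.9,17,0,3, 0,0,0,10.3,17.7,0,3]'
python3 -m creep '[0,0,0,0,0,0.5,3, 0,0,0,0,0,2,3, 0,0,0,0,0,4.5,3, 0,0,0,0,0,7,3, 0,0,0,0,0,9.2,3, 0,0,0,0,0,10.8,3, 0,0,0,0,0,11.4,3, 0,0,0,0,0,11.6,3]'
python3 -m creep '[0,0,0,0,0,0,3, 0,0,0,0,0,0,3, 0,0,0,0,0,0,4, 0,0,0,0,0,0,5, 0,0,0,0,0,0,6, 0,0,0,0,0,0,6.5, 0,0,0,0,0,0,6.5, 0,0,0,0,0,0,6.5]'
python3 -m creep '[0,0,0,0,0,-1,6.5, 0,0,0,0,0,-3.5,6.5, 0,0,0,0,0,-7,6.5, 0,0,0,0,0,-10.5,6.5, 0,0,0,0,0,-12.5,6.5, 0,0,0,0,0,-13.7,6.5, 0,0,0,0,0,-14,6.5, 0,0,0,0,0,-14,6.5]'
```

```text
time: 25.5
tool_pos: [0.5982, 0.263, 0.1477]
tcp_rot: [[-0.002, 1.0, -0.003], [1.0, 0.002, -0.001], [-0.001, -0.003, -1.0]]
force: [-0.7, -0.4, -0.1]
width: 0.0349
grasp_force: 15.0
time: 26.3
tool_pos: [0.5976, 0.2624, 0.034]
tcp_rot: [[-0.002, 1.0, -0.0], [1.0, 0.002, -0.0], [-0.0, -0.0, -1.0]]
force: [0.1, 0.1, -0.6]
width: 0.0346
grasp_force: 15.0
time: 27.1
tool_pos: [0.5978, 0.2625, 0.0341]
tcp_rot: [[-0.002, 1.0, 0.0], [1.0, 0.002, -0.0], [-0.0, 0.0, -1.0]]
force: [-0.1, 0.4, -0.5]
width: 0.0645
grasp_force: 0.0
time: 27.9
tool_pos: [0.5976, 0.2625, 0.1737]
tcp_rot: [[-0.002, 1.0, -0.001], [1.0, 0.002, -0.0], [-0.0, -0.001, -1.0]]
force: [-0.6, 0.2, -0.3]
width: 0.065
grasp_force: 0.0
```

```bash
python3 -m creep '[0,0,0,0.3,-2,0,6.5, 0,0,0,0.6,-4.8,0,6.5, 0,0,0,1,-7.8,0,6.5, 0,0,0,1.4,-10.8,0,6.5, 0,0,0,1.8,-13.8,0,6.5, 0,0,0,2.1,-16.4,0,6.5, 0,0,0,2.2,-17.6,0,6.5, 0,0,0,2.2,-17.6,0,6.5]' 10
python3 - <<'E'
from h import *
st=get_state();p=snapshot("wrist");W=cloud(p,st);print(st["tool_pos"])
for n in("cup_nest","vial_a"):
  for s in silhouettes(p,n):
    Q=W[s["pixels"]];Q=Q[~np.isnan(Q[:,0])];t=Q[Q[:,2]>np.percentile(Q[:,2],98)-.008]
    print(n,round(s["confidence"],2),np.array(s["centre"])*[560,420],np.round((np.percentile(t,3,0)+np.percentile(t,97,0))/2,3),np.round(np.ptp(t,0),3))
save(p,"w7.png")
E
```

```text
time: 28.7
tool_pos: [0.4209, 0.2843, 0.1737]
tcp_rot: [[-0.003, 1.0, -0.001], [1.0, 0.003, -0.0], [-0.0, -0.001, -1.0]]
force: [0.2, -0.3, -0.5]
width: 0.065
grasp_force: 0.0
[0.42091224 0.28428669 0.17374121]
cup_nest 0.66 [278.712 206.388] [0.421 0.285 0.032] [0.036 0.036 0.009]
vial_a 0.85 [445.984 228.018] [0.597 0.263 0.082] [0.034 0.034 0.01 ]
vial_a 0.78 [246.904 361.41 ] [0.378 0.104 0.079] [0.051 0.208 0.235]
vial_a 0.67 [356.216 349.482] [0.503 0.135 0.079] [0.03  0.025 0.009]
```

View pics/w7.png

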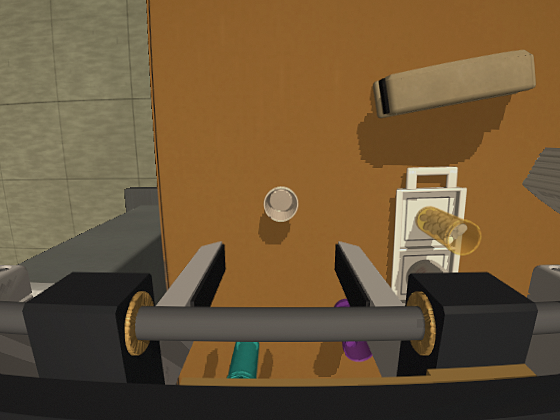

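The vial stands upright in the three-bay tab bay (base about 428,218) and the nest is at (281,204), centred. Descending on the nest.

```bash
python3 -m creep '[0,0,0,0,0,3,6.5, 0,0,0,0,0,6,6.5, 0,0,0,0,0,9.5,6.5, 0,0,0,0,0,13,6.5, 0,0,0,0,0,15.3,6.5, 0,0,0,0,0,16.3,6.5, 0,0,0,0,0,16.7,6.5, 0,0,0,0,0,16.7,5.5]' 10
python3 -m creep '[0,0,0,0,0,0,4.5, 0,0,0,0,0,0,3.5, 0,0,0,0,0,0,3, 0,0,0,0,0,0,3, 0,0,0,0,0,0,3, 0,0,0,0,0,0,3, 0,0,0,0,0,0,3, 0,0,0,0,0,0,3]'
python3 -m creep '[0,0,0,0,0,-1,3, 0,0,0,0,0,-3,3, 0,0,0,0,0,-5.5,3, 0,0,0,0,0,-8,3, 0,0,0,0,0,-10.5,3, 0,0,0,0,0,-12.6,3, 0,0,0,0,0,-14,3, 0,0,0,0,0,-14.5,3]'
python3 - <<'E'
from h import *
p=snapshot("wrist");save(p,"w8.png")
E
```

```text
time: 29.65
tool_pos: [0.4223, 0.2843, 0.0075]
tcp_rot: [[-0.002, 1.0, 0.0], [1.0, 0.002, 0.0], [0.0, 0.0, -1.0]]
force: [-0.0, -0.9, 0.7]
width: 0.0601
grasp_force: 0.0
time: 30.45
tool_pos: [0.4211, 0.2844, 0.0077]
tcp_rot: [[-0.002, 1.0, -0.001], [1.0, 0.002, 0.0], [0.0, -0.001, -1.0]]
force: [-6.0, 0.4, 9.3]
width: 0.0304
grasp_force: 6.2
time: 31.25
tool_pos: [0.4223, 0.2845, 0.1543]
tcp_rot: [[-0.002, 1.0, 0.003], [1.0, 0.002, 0.001], [0.001, 0.003, -1.0]]
force: [0.5, 0.3, -0.5]
width: 0.03
grasp_force: 0.0
```

View pics/w8.png

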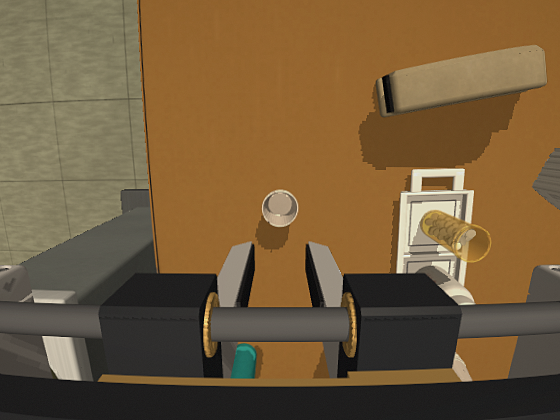

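The grip missed: the nest is still upright at (281,208), because the commanded 3 cm opening wasn't tight enough. Retrying with a smaller opening.

```bash
python3 -m creep '[0,0,0,0,0,0,6.5, 0,0,0,0,0,2,6.5, 0,0,0,0,0,5,6.5, 0,0,0,0,0,8.5,6.5, 0,0,0,0,0,11.5,6.5, 0,0,0,0,0,13.5,6.5, 0,0,0,0,0,14.5,6.5, 0,0,0,0,0,14.6,5.5]' 12
python3 -m creep '[0,0,0,0,0,0,4.5, 0,0,0,0,0,0,3.5, 0,0,0,0,0,0,2, 0,0,0,0,0,0,2, 0,0,0,0,0,0,2, 0,0,0,0,0,0,2, 0,0,0,0,0,0,2, 0,0,0,0,0,0,2]'
python3 -m creep '[0,0,0,0,0,-0.5,2, 0,0,0,0,0,-1.5,2, 0,0,0,0,0,-3,2, 0,0,0,0,0,-5,2, 0,0,0,0,0,-7,2, 0,0,0,0,0,-9,2, 0,0,0,0,0,-11,2, 0,0,0,0,0,-12,2]'
python3 - <<'E'
from h import *
p=snapshot("wrist");save(p,"w9.png")
E
```

```text
time: 32.1
tool_pos: [0.421, 0.2838, 0.0049]
tcp_rot: [[-0.002, 1.0, -0.002], [1.0, 0.002, -0.001], [-0.001, -0.002, -1.0]]
force: [0.9, -0.6, -0.5]
width: 0.0601
grasp_force: 0.0
time: 32.9
tool_pos: [0.4216, 0.2842, 0.0061]
tcp_rot: [[-0.002, 1.0, -0.0], [1.0, 0.002, -0.0], [-0.0, -0.0, -1.0]]
force: [-0.6, 0.2, 0.5]
width: 0.0199
grasp_force: 0.1
time: 33.7
tool_pos: [0.4222, 0.2845, 0.1286]
tcp_rot: [[-0.002, 1.0, 0.002], [1.0, 0.002, 0.001], [0.001, 0.002, -1.0]]
force: [0.5, -0.1, 0.0]
width: 0.0199
grasp_force: 0.0
```

View pics/w9.png

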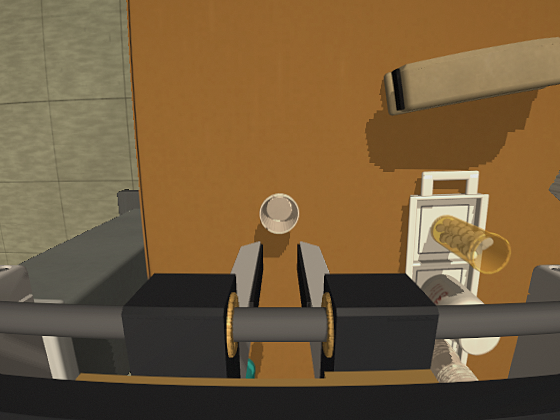

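The nest was squeezed out along the pads and is still upright at (280,214). I locate it again.

```bash
cat > nest.py <<'E'
from h import *
st=get_state();p=snapshot("wrist");W=cloud(p,st);print(st["tool_pos"])
for s in silhouettes(p,"cup_nest"):
    Q=W[s["pixels"]];Q=Q[~np.isnan(Q[:,0])]
    for a,b in((.024,.028),(.028,.04)):
        t=Q[(Q[:,2]>a)&(Q[:,2]<b)]
        if len(t)>20:print(round(s["confidence"],2),len(t),np.round(np.percentile(t,1,0),4),np.round(np.percentile(t,99,0),4))
    u,v=np.where(s["pixels"])[::-1];print("img",u.min(),u.max(),v.min(),v.max())
    t=Q[Q[:,2]>.026][:,:2];A=np.c_[2*t,np.ones(len(t))];r=np.hypot(*(t-t.mean(0)).T)
    o=t[r>.012];A=np.c_[2*o,np.ones(len(o))];c=np.linalg.lstsq(A,(o**2).sum(1),rcond=None)[0];print("circle",np.round(c[:2],4),"r",round(float(np.sqrt(c[2]+c[0]**2+c[1]**2)),4))
E
python3 nest.py
```

```text
[0.42254223 0.28468465 0.12919997]
0.58 88 [0.4057 0.2684 0.024 ] [0.4375 0.2989 0.0279]
0.58 338 [0.4037 0.2665 0.0281] [0.4399 0.3029 0.0366]
img 259 298 194 233
circle [0.4216 0.2852] r 0.0172
```

```bash
python3 -m creep '[0,0,0,0,-0.1,0,6.5, 0,0,0,0,-0.1,2,6.5, 0,0,0,0,-0.1,5,6.5, 0,0,0,0,-0.1,8,6.5, 0,0,0,0,-0.1,10,6.5, 0,0,0,0,-0.1,11.3,6.5, 0,0,0,0,-0.1,11.7,5, 0,0,0,0,-0.1,11.7,4]' 4
python3 -m creep '[0,0,0,0,0,0,3.8, 0,0,0,0,0,0,3.6, 0,0,0,0,0,0,3.4, 0,0,0,0,0,0,3.2, 0,0,0,0,0,0,3.2, 0,0,0,0,0,0,3.2, 0,0,0,0,0,0,3.2, 0,0,0,0,0,0,3.2]'
python3 - <<'E'
from h import *
p=snapshot("wrist");save(p,"w10.png",(180,160,380,300),4)
E
```

```text
time: 34.65
tool_pos: [0.4206, 0.2841, 0.009]
tcp_rot: [[-0.002, 1.0, -0.001], [1.0, 0.002, -0.0], [-0.0, -0.001, -1.0]]
force: [0.2, 0.4, 0.2]
width: 0.0527
grasp_force: 0.0
time: 35.45
tool_pos: [0.4207, 0.2842, 0.0091]
tcp_rot: [[-0.002, 1.0, -0.0], [1.0, 0.002, 0.0], [0.0, -0.0, -1.0]]
force: [-0.5, -1.2, 0.5]
width: 0.0323
grasp_force: 0.0
```

View pics/w10.png

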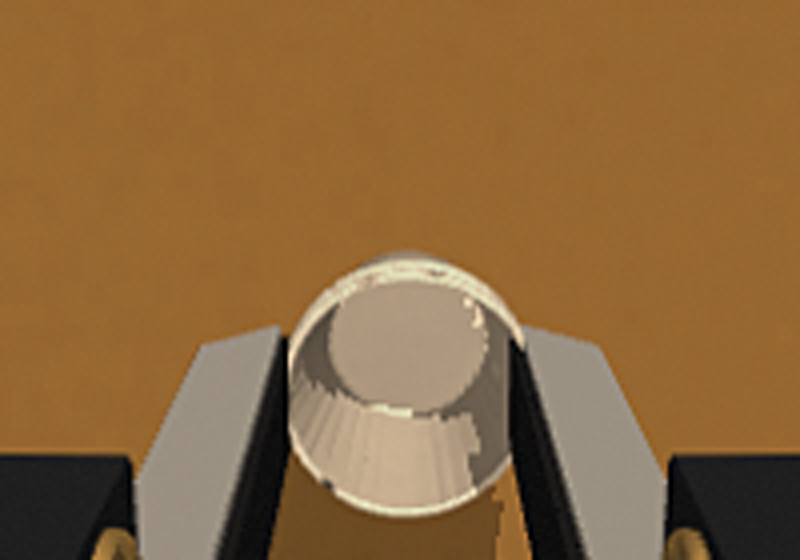

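The pads at 3.2 cm flank the rim, with the nest upright between them and not yet in contact. Closing further, gently.

```bash
python3 -m creep '[0,0,0,0,0,0,3.1, 0,0,0,0,0,0,3.0, 0,0,0,0,0,0,2.9, 0,0,0,0,0,0,2.8, 0,0,0,0,0,0,2.8, 0,0,0,0,0,0,2.8, 0,0,0,0,0,0,2.8, 0,0,0,0,0,0,2.8]' 4
python3 nest.py
```

```text
time: 36.3
tool_pos: [0.4207, 0.2842, 0.0091]
tcp_rot: [[-0.002, 1.0, -0.0], [1.0, 0.002, 0.0], [0.0, -0.0, -1.0]]
force: [-0.6, -1.0, -0.3]
width: 0.0279
grasp_force: 0.0
[0.42068249 0.28420614 0.00913855]
0.68 228 [0.4062 0.2686 0.0242] [0.4355 0.3024 0.028 ]
0.68 797 [0.4057 0.2669 0.0281] [0.436  0.303  0.0369]
img 252 309 223 289
circle [0.4216 0.2855] r 0.0173
```

No contact even at 28 mm, so the pads bear above the 28 mm wall. I open, lower to about 2 mm above the worktop and close again.

```bash
python3 -m creep '[0,0,0,0,0,0,4, 0,0,0,0,0,0,5, 0,0,0,0.1,0.05,0,5.5, 0,0,0,0.1,0.05,0.3,5.5, 0,0,0,0.1,0.05,0.5,5.5, 0,0,0,0.1,0.05,0.6,5.5, 0,0,0,0.1,0.05,0.7,5.5, 0,0,0,0.1,0.05,0.7,5.5]' 6
python3 -m creep '[0,0,0,0,0,0,4.5, 0,0,0,0,0,0,4, 0,0,0,0,0,0,3.6, 0,0,0,0,0,0,3.3, 0,0,0,0,0,0,3, 0,0,0,0,0,0,2.8, 0,0,0,0,0,0,2.6, 0,0,0,0,0,0,2.6]'
python3 nest.py
```

```text
time: 37.2
tool_pos: [0.4211, 0.2852, 0.002]
tcp_rot: [[-0.002, 1.0, -0.0], [1.0, 0.002, -0.0], [-0.0, -0.0, -1.0]]
force: [-0.9, -0.1, -0.5]
width: 0.0551
grasp_force: 0.0
time: 38.0
tool_pos: [0.4213, 0.2852, 0.0022]
tcp_rot: [[-0.002, 1.0, 0.0], [1.0, 0.002, 0.0], [0.0, 0.0, -1.0]]
force: [0.2, -1.0, 1.2]
width: 0.0359
grasp_force: 6.0
[0.42127368 0.28523808 0.00223418]
0.77 320 [0.4052 0.2687 0.0241] [0.437  0.3018 0.0279]
0.77 1166 [0.4035 0.267  0.0282] [0.4385 0.303  0.0366]
img 247 312 228 296
circle [0.421  0.2855] r 0.0172
```

Firm grip this time (35.9 mm, 6 N). Lifting and carrying to the two-bay tray, turning 34° so the fingers open across the bay's diagonal.

```bash
python3 -m creep '[0,0,0,0,0,-0.5,2.6, 0,0,0,0,0,-2,2.6, 0,0,0,0,0,-4.5,2.6, 0,0,0,0,0,-7,2.6, 0,0,0,0,0,-9.5,2.6, 0,0,0,0,0,-12,2.6, 0,0,0,0,0,-13.6,2.6, 0,0,0,0,0,-14,2.6]' 8
python3 -m creep '[0,0,0,-1,0.4,0,2.6, 0,0,0,-3,1.2,0,2.6, 0,0,0,-6,2.4,0,2.6, 0,0,0,-9,3.6,0,2.6, 0,0,0,-12,4.8,0,2.6, 0,0,0,-15,6,0,2.6, 0,0,0,-18,7.2,0,2.6, 0,0,0,-21,8.4,0,2.6]'
python3 -m creep '[0,0,4,-3,1.2,0,2.6, 0,0,8,-6,2.4,0,2.6, 0,0,13,-9,3.6,0,2.6, 0,0,18,-12,4.8,0,2.6, 0,0,24,-15,6,0,2.6, 0,0,29,-17.8,7.2,0,2.6, 0,0,33,-19.3,7.9,0,2.6, 0,0,34,-19.6,8,0,2.6]'
```

```text
time: 38.9
tool_pos: [0.4217, 0.2855, 0.1441]
tcp_rot: [[-0.002, 1.0, 0.002], [1.0, 0.002, 0.001], [0.001, 0.002, -1.0]]
force: [0.8, 0.6, -0.2]
width: 0.0357
grasp_force: 8.0
time: 39.7
tool_pos: [0.5053, 0.0733, 0.1409]
tcp_rot: [[-0.002, 1.0, -0.002], [1.0, 0.002, -0.0], [-0.0, -0.002, -1.0]]
force: [0.5, 0.1, 0.4]
width: 0.0358
grasp_force: 8.0
time: 40.5
tool_pos: [0.5855, -0.1225, 0.1404]
tcp_rot: [[0.561, 0.828, -0.002], [0.828, -0.561, 0.0], [-0.001, -0.002, -1.0]]
force: [-0.1, 0.5, -0.2]
width: 0.0361
grasp_force: 8.0
```

```bash
python3 -m creep '[0,0,0,0,0,1.5,2.6, 0,0,0,0,0,4,2.6, 0,0,0,0,0,7,2.6, 0,0,0,0,0,9.5,2.6, 0,0,0,0,0,11.3,2.6, 0,0,0,0,0,12.5,2.6, 0,0,0,0,0,13,2.6, 0,0,0,0,0,13,2.6]'
```

```text
time: 41.3
tool_pos: [0.5857, -0.1203, 0.0118]
tcp_rot: [[0.557, 0.83, -0.001], [0.83, -0.557, 0.0], [-0.0, -0.001, -1.0]]
force: [0.2, -0.4, -0.7]
width: 0.0356
grasp_force: 8.0
```

```bash
python3 -m creep '[0,0,0,0,0,0.3,2.6, 0,0,0,0,0,0.5,2.6, 0,0,0,0,0,0.6,2.6, 0,0,0,0,0,0.6,2.6, 0,0,0,0,0,0.6,4, 0,0,0,0,0,0.6,5, 0,0,0,0,0,0.6,5, 0,0,0,0,0,0.6,5]'
python3 -m creep '[0,0,0,0,0,-0.5,5, 0,0,0,0,0,-2,5, 0,0,0,0,0,-5,5, 0,0,0,0,0,-9,5, 0,0,0,0,0,-12,5, 0,0,0,0,0,-15,5, 0,0,0,0,0,-17,5, 0,0,0,0,0,-18,5]'
python3 -m creep '[0,0,0,-2,-4,0,5, 0,0,0,-4,-8,0,5, 0,0,0,-6,-11,0,5, 0,0,0,-7,-14,0,5, 0,0,0,-7,-15,0,5, 0,0,0,-7,-15,0,5, 0,0,0,-7,-15,0,5, 0,0,0,-7,-15,0,5]'
python3 a.py | grep -v -e stapler
python3 - <<'E'
import cv2,numpy as np
a=cv2.imread("pics/top.png")[130:290,130:450];b=cv2.imread("pics/scene.png")[110:330,110:400]
cv2.imwrite("pics/fin.png",np.vstack([cv2.resize(a,(600,300),interpolation=2)[:,:],cv2.resize(b[30:220],(600,300),interpolation=2)]))
E
```

```text
time: 42.1
tool_pos: [0.586, -0.1205, 0.0062]
tcp_rot: [[0.558, 0.83, 0.0], [0.83, -0.558, -0.0], [0.0, 0.0, -1.0]]
force: [0.0, -0.6, 0.6]
width: 0.05
grasp_force: 0.0
time: 42.9
tool_pos: [0.5865, -0.1206, 0.1895]
tcp_rot: [[0.558, 0.83, 0.004], [0.83, -0.558, -0.001], [0.001, 0.004, -1.0]]
force: [-0.6, 0.7, 0.5]
width: 0.0499
grasp_force: 0.0
time: 43.7
tool_pos: [0.4232, -0.0951, 0.186]
tcp_rot: [[0.557, 0.83, -0.0], [0.83, -0.557, 0.0], [-0.0, -0.0, -1.0]]
force: [0.4, -0.9, 0.0]
width: 0.0502
grasp_force: 0.0
[ 0.42319428 -0.09513718  0.18600008] [[ 5.57448808e-01  8.30211256e-01 -3.10351555e-04]
 [ 8.30211309e-01 -5.57448807e-01  9.83341655e-05]
 [-9.13669734e-05 -3.12473634e-04 -9.99999947e-01]] 0.050238916192247934
top [ 0.29 -0.02  1.42]
tray_three 0.88 [213 194] 1408 med [0.589 0.203 0.005] top mid [0.598 0.196 0.071]
tray_three 0.48 [243 188] 173 med [0.592 0.115 0.085] top mid [0.6   0.117 0.102]
tray_two 0.94 [326 194] 792 med [ 0.593 -0.156  0.005] top mid [ 0.537 -0.1    0.26 ]
vial_a 0.57 [195 188] 157 med [0.595 0.263 0.063] top mid [0.597 0.263 0.083]
vial_a 0.51 
[... 954 characters left out ...]
.59  0.269 0.057] top mid [0.598 0.262 0.082]
vial_a 0.76 [261 228] 390 med [0.498 0.151 0.052] top mid [0.505 0.142 0.078]
vial_a 0.75 [301 168] 275 med [ 0.596 -0.181  0.05 ] top mid [ 0.602 -0.19   0.082]
vial_a 0.21 [157 282] 1883 med [0.589 0.42  0.049] top mid [0.619 0.418 0.067]
bottle 0.86 [221 230] 549 med [0.588 0.201 0.058] top mid [0.596 0.19  0.088]
cup_nest 0.43 [289 182] 151 med [ 0.584 -0.119  0.026] top mid [ 0.586 -0.121  0.035]
cup_nest 0.35 [213 251] 1146 med [0.586 0.242 0.006] top mid [0.597 0.203 0.011]
vial_cap 0.48 [252 183] 92 med [ 0.709 -0.073  0.005] top mid [ 0.706 -0.07   0.009]
marker 0.56 [352 150] 113 med [ 0.538 -0.454  0.011] top mid [ 0.553 -0.454  0.013]
```

View pics/fin.png

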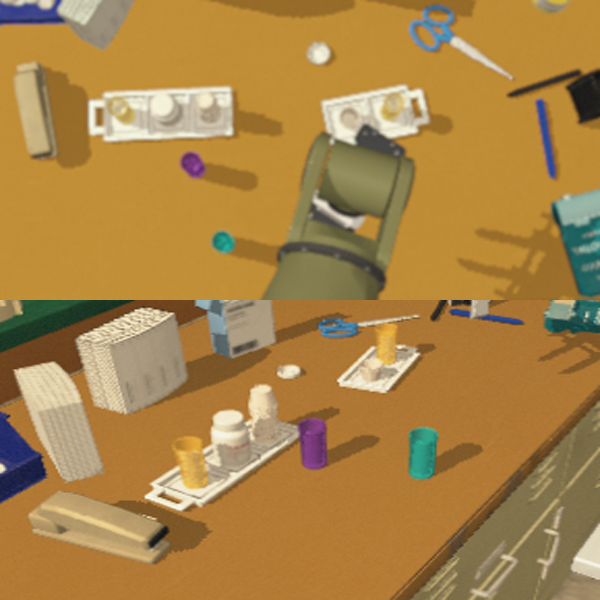

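All five stand upright in the right bays: vial (120,108), bottle (165,108) and column (208,106) in the three-bay tray, and nest (348,118) and vial (392,105) in the two-bay tray. All are within a few mm of the bay centres. The stapler, cap and marker are unmoved and the arm is clear.

```bash
python3 -c "from station import finish_job; print(finish_job())"
```

```text
the job is handed in; nothing more can be done
None
```

I made up both kits and handed the job in at about 44 s: all five items stood upright in their bays, a few mm from the centres, and the cap, marker and stapler had not moved, though `finish_job()` returned no verdict.

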